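Unbar the bottle rack and slide the glue bottle home

ROBOT

A 6-joint arm with a two-finger parallel gripper is mounted at the origin on a cart in front of the work surface, level with it; the furniture and walls round the work are solid. World frame = base frame: x ahead of the robot, y to its left, z up, the work surface at z = 0. Lengths are in m, angles in rad, forces in N, time in s.
With the tool pointing down it reaches from about 0.35 to 0.975 m from the base axis. Payload 4.9 kg.
Tool frame: the origin (TCP) lies midway between the tips of the shut fingers; the grasp point (between the pads) lies 19 mm behind it; z points along the fingers, y is the line along which they close (so a half turn about z gives the same grasp; the last joint's range is limited). The gripper opens to 85 mm and grips with 20 to 120 N. Pads are 22 mm wide; open, the fingers measure 114 mm over their backs; the gripper's body (76 mm by 85 mm) begins 54 mm behind the grasp point. The pads swing forward as they close: fully open they stand 13 mm farther back than shut.
Start: joints at [-1.355, 0.053, 1.613, -0, 1.476, -0.119], TCP at [0.205, -0.59, 0.209] pointing down, gripper open.
Joint ranges: [-3.01, 3.01], [-1.01, 2.22], [0.06, 2.58], [-1.02, 4.17], [0.09, 2.62], [-3.14, 3.14]. Speed limits (rad/s): [2.57, 2.57, 3.14, 3.14, 3.14, 3.14].

INTERFACE

Orientations are given as a rotation vector (axis times angle).
In Python, from station import ctrl gives the robot as it stands.
- The arm moves only by the tool step_arm, never from a script. Its argument "targets" is a list of rows, each an object with "travel": the shift along the world's x, y, z as a fraction of full scale, a list of three; "angular": the turn, a rotation vector about the world's x, y, z as a fraction of full scale, a list of three; "gripper": the opening, from 0 (shut) to 1 (fully open). In form: [{"travel": [x, y, z], "angular": [rx, ry, rz], "gripper": gripper}, ...]. A call has 1 to 10 rows; each row is the pose to reach, as a shift and turn from the pose commanded when the call began; what a row does not reach only later rows make up. Full scale, the value 1, is 0.6 m for a shift and pi/4 rad for a turn. A row lasts 1/10 s, in which the tool goes at most 50 mm and 8.59 degrees, less where a joint would pass 70% of its speed; a pose out of reach is approached as far as the arm can. A call with a number of a shift or a turn outside -1 to 1 is refused whole. A call with a gripper value outside its range is refused whole. The fingers move at their own pace and stop on an object; "squeeze" is the grip in N (left out, the last holds). Time passes only in rows, so rows that repeat a pose let the fingers close. It gives the time, the measured TCP pose, the force, the opening and the grip force at its end, in the units of the state.
- ctrl.get_obs(): the state, without advancing time (a new reading comes with each control period).
- ctrl.get_image(name): name is "scene" or "side" or "wrist"; returns a dict with "img" (384x512x3 uint8, red, green, blue), "fx", "fy", "cx", "cy" (pixels), "D" ([k1, k2, p1, p2, k3] as OpenCV has them; the pictures are not rectified), "rvec" (rotation vector, rad) and "tvec" (3), from world to camera coordinates, as OpenCV has them. Camera axes: x right, y down, z forward; pixel columns grow to the right and rows downward; lengths in m; the calibration is good to about 2 mm. A picture is of the moment at which its call begins. There is no depth.
- ctrl.finish_job(): hands the job in; it is judged then, once.
The state is a dict: "t": time; "q": joint angles; "dq": joint speeds; "effort": joint torques, N m; "tool_pos": TCP position; "tool_rot": TCP orientation; "contact_force": force on the tool from outside, world axes, zero at the start; "wrist_torque": the same for the moment, N m; "opening": finger opening in m; "grip_force": force on a finger pad.
Only numpy, scipy, OpenCV 4.12 (cv2) and the standard library are available. Lean on these libraries where they do the work, as an engineer would, in place of code of your own. Each camera call takes 0.05 s, during which the arm holds its last target. There are 200 camera calls.

TASK

Unbar the wooden rack: one end of its bar (you cannot tell which from the measured poses) is caught under a small steel bridge, so feel for it, ease the bar endways until it is free, and lift it straight up out of both brackets, keeping it level all the while. Lay the bar flat on the bench beside the rack, and then push the glue bottle, low down, along the board into the rack until it stands upright against the back wall; do not lift or topple it, and leave the bench's other things alone.

Things in the scene. Friction and masses are not known exactly. Their poses are not given: they have to be found in the camera images.
- rack: Fixed rack of pale wood on the bench. Origin: on the bench top, midway between its two brackets, right below the bar. +x points from the open front to the back wall (roughly world -y), y runs along the bar, z up. Base board 12 mm thick: 240 wide from x -35 to 115 mm, plus a 140 wide apron in front, x -187 to -35, on which the bottle stands.
- rack_back (a point): Foot of the back wall: middle of its front face, on the board, at x 95, y 0, z 12 mm in the rack's frame; same axes. The wall is 12 thick, 136 wide, top at z 72. The bay's side walls have inner faces at y +-58 mm, run from x 12 to 97 (rack's frame), tops at z 52. The way in between the posts is 126 mm wide once the bar is gone.
- bracket_left (a point): Middle of the floor of the open-topped steel U bracket at y +75 mm, x 0, z 55 in the rack's frame; same axes. It stands on a wooden post (y 63 to 118, x +-18). Cheeks: y 63 to 87, inner faces at x +-11, tops z 89. Further out, y 92 to 114, is a keeper with cheeks at x +-12, then an upright end plate, inner face y 114, top z 89, that stops the bar endways.
- bracket_right (a point): The same at y -75 mm, mirrored. ONE keeper, left or right (changes from start to start), has a steel bridge across its top, |y| 92 to 114, underside z 89, top z 94, so that bar end is caught with 4 mm of air above it; the other keeper is open on top. The bar comes free when its middle is 8 mm or more off the rack's middle, away from the bridge; the end plate allows 14.
- bar: Loose plain wooden bar, 200 mm long (its y), 16 thick (its x), 30 high (z), 0.15 to 0.4 kg. Origin: centre of its underside. It lies in the two brackets, underside 55 mm over the bench, along the rack's y, within 3 mm of the rack's middle, with 3 mm of play between the cheeks on each side; 126 mm of it is free to grip between the brackets.
- bottle: Loose cream-coloured glue bottle standing on the apron, 125 to 145 mm in front of the bar line, within 12 mm of the rack's middle line; 0.22 to 0.45 kg. Round body 68 mm in diameter up to 118 high, neck 28 to 135 high, nozzle 17 to 179. Origin: centre of its underside (12 mm over the bench). Home, touching the back wall, its origin is at x 61 mm in the rack's frame.
- screw_tin: Bystander: flat round tin, 75 in diameter, 36 high, loose on the bench beside the apron, before the raised ledge. Origin: centre of its underside.
- tape_measure: Bystander: yellow and black pocket tape measure, 73 x 83 x 35, loose on the bench. Origin: about the centre of its underside.
There are look-alikes about, which are no part of the job. What is shaped like the bottle but pink is not meant.

How it is judged:
On the way, in this order (a step that is already met when the one before it is completed fails the run):
1. the bar is lifted level out of both brackets, its underside at least 40 mm above the bracket floors (z of bar in the frame of rack above 0.095 m and angle between bar's own z axis and vertical below 0.12 rad), for 0.1 s.
2. the bar lies flat on the bench top, let go (height (world z) of bar below 0.006 m and angle between bar's own z axis and vertical below 0.06 rad and contact force between bar and the fingers below 0.1 N), for 0.2 s.
At the end, for the whole second after the job is handed in: The bar lies flat and still on the bench top itself (underside within 6 mm of it, level within 0.06 rad), not on the rack's board; the glue bottle stands still and upright (within 0.06 rad) in the rack's bay, within 9 mm of touching the back wall (height (world z) of bar below 0.006 m and angle between each of bar, bottle's own z axis and vertical below 0.06 rad and linear speed of each of bar, bottle below 0.02 m/s and x of bottle in the frame of rack between 0.052 and 0.066 m and y of bottle in the frame of rack between -0.03 and 0.03 m).
It fails at once if the bar is tilted by more than 0.18 rad (one end dragged out before the other, or forced against its catch) (angle between bar's own z axis and vertical above 0.18 rad).
It fails at once if the bar is dropped or thrown (over 0.5 m/s while not in the fingers) (contact force between bar and the fingers below 0.1 N and linear speed of bar above 0.5 m/s).
It fails at once if the bottle is lifted more than 15 mm off the board or tipped by more than 0.35 rad (z of bottle in the frame of rack above 0.027 m or angle between bottle's own z axis and vertical above 0.35 rad).
It fails at once if the screw tin or tape measure is moved by more than 20 mm (distance of any of screw_tin, tape_measure from where it was at the start of the episode above 0.02 m).
It also fails if it takes over 70 s, if anything falls off the work surface, if the arm or the gripper's body presses on something with over 40 N, if the wrist force passes 120 N, or if a joint passes its speed limit or range.

## Working session

There is one attempt and no reset: what is moved stays moved. The work goes in short steps, Python scripts to look and compute and a tool call to move; the robot and the scene stay as the last step left them, time stands still between calls to the robot, and variables do not carry over. Pictures are saved under pics/ and viewed, at most 10 in all, crops included, and the job is handed in when it is done.

Besides the shell and the picture viewer there is one more tool, called after "Emit:" by a JSON object that holds its "fn" and its "kwargs", one argument or row to a line. step_arm: Moves the arm, as the interface text tells. Its arguments: {"type":"object","properties":{"targets":{"type":"array"},"squeeze":{"type":"number"}},"required":["targets"]}

```bash
ls; mkdir -p pics; cat > h.py <<'E'
import numpy as np, cv2
from station import ctrl
def snap(n,f):
    d=ctrl.get_image(n); cv2.imwrite('pics/'+f+'.png',cv2.cvtColor(d['img'],cv2.COLOR_RGB2BGR))
    np.savez('pics/'+f+'.npz',**d); return d
def load(f): return dict(np.load('pics/'+f+'.npz'))
def K(d): return np.array([[d['fx'],0,d['cx']],[0,d['fy'],d['cy']],[0,0,1.]])
def pix(d,P): return cv2.projectPoints(np.atleast_2d(np.array(P,float)),d['rvec'],d['tvec'],K(d),d['D'])[0][:,0]
def at_z(d,uv,z):
    R=cv2.Rodrigues(d['rvec'])[0]; c=-R.T@np.ravel(d['tvec'])
    n=cv2.undistortPoints(np.array(uv,float).reshape(-1,1,2),K(d),d['D'])[:,0]
    r=np.c_[n,np.ones(len(n))]@R
    return c+r*((z-c[2])/r[:,2])[:,None]
E
python3 - <<'E'
from h import *
for n in('scene','side','wrist'):
    d=snap(n,n+'0'); R=cv2.Rodrigues(d['rvec'])[0]; print(n,-R.T@np.ravel(d['tvec']),R[2])
a=cv2.imread('pics/scene0.png');b=cv2.imread('pics/side0.png')
o=ctrl.get_obs();print(o)
E
```

```text
pics
scene [ 0.06756425 -1.1061541   0.71452236] [ 0.43043953  0.71302619 -0.55345773]
side [0.62718372 0.50726052 0.49479301] [-0.0321542  -0.87293312 -0.48677908]
wrist [ 0.28441853 -0.56249121  0.37341527] [-0.31066398 -0.10501507 -0.94470087]
{'t': 0.15, 'q': array([-1.35501223e+00,  5.32449018e-02,  1.61400696e+00, -2.52755108e-05,
        1.47599661e+00, -1.18980919e-01]), 'dq': array([ 7.42267198e-04, -2.37583959e-03, -2.79041368e-03, -4.89311087e-05,
       -5.41260241e-04, -1.82638795e-03]), 'effort': array([ 1.39406343e-04, -3.94243312e+01, -3.70722163e+01, -9.75488661e-05,
        4.68181024e-03, -1.89228729e-05]), 'tool_pos': array([ 0.20523086, -0.58977583,  0.20750391]), 'tool_rot': array([-3.09605626e+00, -5.23124059e-01,  1.65228704e-04]), 'contact_force': array([ 0.14645266, -0.38731047,  0.21198608]), 'wrist_torque': array([0.10542395, 0.00658352, 0.00768912]), 'grip_force': 0.0, 'opening': 0.0854282487360507}
```

View pics/scene0.png

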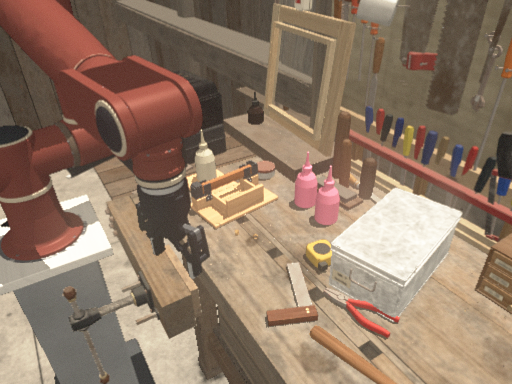

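View pics/side0.png

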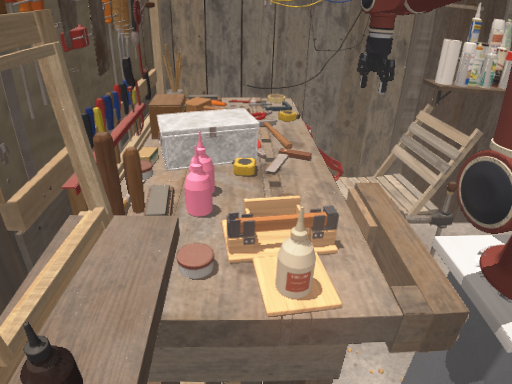

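```bash
python3 - <<'E'
import cv2
a=cv2.imread('pics/side0.png')[185:315,170:345]
cv2.imwrite('pics/c1.png',cv2.resize(a,None,fx=4.5,fy=4.5,interpolation=cv2.INTER_CUBIC))
E
```

```text
(no output)
```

View pics/c1.png

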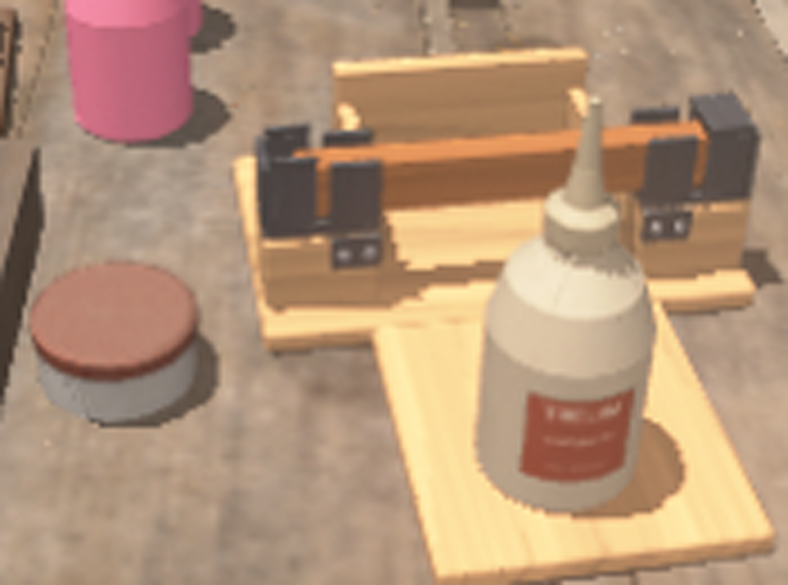

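```bash
cat >> h.py <<'E'
def W(p,P):
    P=np.atleast_2d(np.array(P,float))/1000; c,s=np.cos(p[2]),np.sin(p[2])
    return np.c_[P[:,0]*c-P[:,1]*s+p[0],P[:,0]*s+P[:,1]*c+p[1],P[:,2]]
E
python3 - <<'E'
from h import *
from scipy.optimize import least_squares
d=load('side0')
P=[[-187,70,12],[-187,-70,12],[-35,120,12],[-35,-120,12],[115,120,12],[107,68,72],[107,-68,72],[0,114-0,89]]
C=np.array([[437,570],[772,535],[266,338],[752,288],[237,160],[335,63],[587,50],[262,140]],float)
uv=(C+.5)/4.5-.5+[170,185]
P=P[:7];uv=uv[:7]
f=lambda p:(pix(d,W(p,P))-uv).ravel()
r=least_squares(f,[.55,0,-1.57],loss='soft_l1'); p=r.x
print(p,f(p).reshape(-1,2).round(1))
# bottle: body base circle edges, axis
cb=(np.array([[570,512],[597,98],[476,440],[640,440]])+.5)/4.5-.5+[170,185]
print(at_z(d,cb[:1],.012), at_z(d,cb[1:2],.191))
np.save('rack.npy',p)
a=cv2.imread('pics/scene0.png');ds=load('scene0')
b=cv2.imread('pics/side0.png')
bl=at_z(d,cb[1:2],.191)[0]
R=cv2.Rodrigues([0,0,p[2]])[0]; print('bottle rack',R.T@(bl-[p[0],p[1],0]))
Q=[[-187,70,12],[-187,-70,12],[-35,-70,12],[-35,-120,12],[115,-120,12],[115,120,12],[-35,120,12],[-35,70,12]]
Bx=[[-8,100,85],[8,100,85],[8,-100,85],[-8,-100,85]];Wl=[[95,68,72],[107,68,72],[107,-68,72],[95,-68,72]]
out=[]
for im,dd,(x,y) in((a,ds,(180,120)),(b,d,(200,175))):
    k=4; w=cv2.resize(im[y:y+140,x:x+150],None,fx=k,fy=k,interpolation=cv2.INTER_CUBIC)[:, :600]
    for q in(Q,Bx,Wl):
        cv2.polylines(w,[np.int32(((pix(dd,W(p,q))-[x,y]+.5)*k))],True,(255,0,0),1)
    out.append(cv2.resize(w,(400,373)))
cv2.imwrite('pics/c2.png',np.hstack(out))
E
```

```text
[ 0.52713273 -0.12025502 -1.44862701] [[-0.4  1.1]
 [ 1.1 -0.1]
 [-0.4 -0.8]
 [ 1.5  0.5]
 [-0.4 -1. ]
 [-0.3 -0.5]
 [-0.2 -1.1]]
[[0.51664866 0.0418878  0.012     ]] [[0.51824224 0.01284575 0.191     ]]Traceback (most recent call last):
  File "<stdin>", line 18, in <module>
cv2.error: OpenCV(4.12.0) :-1: error: (-5:Bad argument) in function 'Rodrigues'
> Overload resolution failed:
>  - src is not a numpy array, neither a scalar
>  - Expected Ptr<cv::UMat> for argument 'src'
```

```bash
python3 - <<'E'
from h import *
p=np.load('rack.npy');d=load('side0')
a=cv2.imread('pics/scene0.png');ds=load('scene0')
b=cv2.imread('pics/side0.png')
cb=(np.array([[597,98]])+.5)/4.5-.5+[170,185]
bl=at_z(d,cb,.191)[0]
R=cv2.Rodrigues(np.array([0,0,p[2]]))[0]; print('bottle rack',R.T@(bl-[p[0],p[1],0]))
Q=[[-187,70,12],[-187,-70,12],[-35,-70,12],[-35,-120,12],[115,-120,12],[115,120,12],[-35,120,12],[-35,70,12]]
Bx=[[-8,100,85],[8,100,85],[8,-100,85],[-8,-100,85]];Wl=[[95,68,72],[107,68,72],[107,-68,72],[95,-68,72]]
out=[]
for im,dd,(x,y) in((a,ds,(170,120)),(b,d,(205,180))):
    k=4; w=cv2.resize(im[y:y+135,x:x+150],None,fx=k,fy=k,interpolation=cv2.INTER_CUBIC)
    for q in(Q,Bx,Wl):
        cv2.polylines(w,[np.int32(((pix(dd,W(p,q))-[x,y]+.5)*k))],True,(255,0,0),1)
    out.append(cv2.resize(w,(400,360)))
cv2.imwrite('pics/c2.png',np.hstack(out))
E
```

```text
bottle rack [-0.13319217  0.00739618  0.191     ]
```

View pics/c2.png

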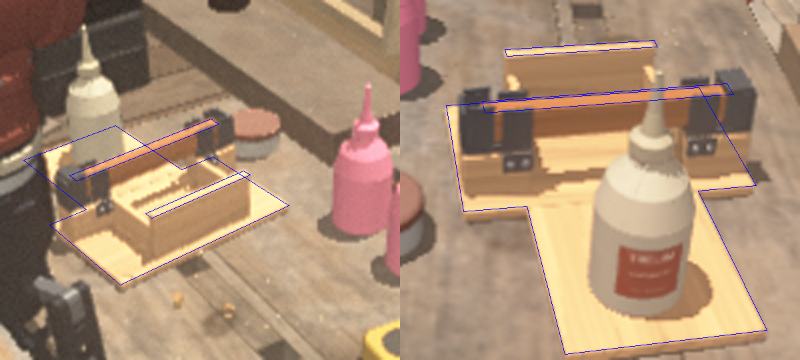

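Cream bottle at side (296,270) fits; the pink ones at (200,185) do not. The rack model overlays well in both views, and the bridge seems to be at the image-right end of the side view (rack's right, world -x), to be confirmed by feel.

Emit:
{"fn": "step_arm", "kwargs": {
  "targets": [
    {"travel":[0.05,0.08,0.1],"angular":[0,0,-0.1],"gripper":0.6},
    {"travel":[0.54,0.783,0.085],"angular":[0,0,-0.271],"gripper":0.6},
    {"travel":[0.54,0.783,0.085],"angular":[0,0,-0.271],"gripper":0.6},
    {"travel":[0.54,0.783,0.085],"angular":[0,0,-0.271],"gripper":0.6},
    {"travel":[0.54,0.783,0.085],"angular":[0,0,-0.271],"gripper":0.6},
    {"travel":[0.54,0.783,0.085],"angular":[0,0,-0.271],"gripper":0.6},
    {"travel":[0.54,0.783,0.085],"angular":[0,0,-0.271],"gripper":0.6},
    {"travel":[0.54,0.783,0.085],"angular":[0,0,-0.271],"gripper":0.6},
    {"travel":[0.54,0.783,0.085],"angular":[0,0,-0.271],"gripper":0.6},
    {"travel":[0.54,0.783,0.085],"angular":[0,0,-0.271],"gripper":0.6}
  ],
  "squeeze": 40
}}

```text
t: 1.15
tool_pos: [0.4806, -0.1896, 0.257]
tool_rot: [3.136, 0.191, 0.0]
contact_force: [0.3, -0.1, 0.8]
opening: 0.0511
grip_force: 0.0
```

Emit:
{"fn": "step_arm", "kwargs": {
  "targets": [
    {"travel":[0,0,0],"angular":[0,0,0],"gripper":0.6},
    {"travel":[0,0,0],"angular":[0,0,0],"gripper":0.6}
  ]
}}

```text
t: 1.35
tool_pos: [0.4803, -0.1906, 0.2568]
tool_rot: [3.135, 0.196, -0.001]
contact_force: [-0.1, -0.5, -0.4]
opening: 0.0516
grip_force: 0.0
```

Emit:
{"fn": "step_arm", "kwargs": {
  "targets": [
    {"travel":[0.078,0.118,-0.05],"angular":[0,0,-0.0035],"gripper":0.6},
    {"travel":[0.078,0.118,-0.1],"angular":[0,0,-0.0035],"gripper":0.6},
    {"travel":[0.078,0.118,-0.2],"angular":[0,0,-0.0035],"gripper":0.6},
    {"travel":[0.078,0.118,-0.25],"angular":[0,0,-0.0035],"gripper":0.6},
    {"travel":[0.078,0.118,-0.3],"angular":[0,0,-0.0035],"gripper":0.6},
    {"travel":[0.078,0.118,-0.34],"angular":[0,0,-0.0035],"gripper":0.6},
    {"travel":[0.078,0.118,-0.34],"angular":[0,0,-0.0035],"gripper":0.6},
    {"travel":[0.078,0.118,-0.34],"angular":[0,0,-0.0035],"gripper":0.6}
  ]
}}

```text
t: 2.15
tool_pos: [0.5264, -0.122, 0.0533]
tool_rot: [-3.136, -0.184, 0.001]
contact_force: [0.7, -0.9, 0.4]
opening: 0.0513
grip_force: 0.0
```

```bash
python3 - <<'E'
from h import *
o=ctrl.get_obs(); p=np.load('rack.npy')
R=cv2.Rodrigues(np.array([0,0,p[2]]))[0]; print('tcp in rack',R.T@(o['tool_pos']-[p[0],p[1],0]))
a=snap('side','s1')['img'][170:320,190:360,::-1]; b=snap('wrist','w1')['img'][:,:,::-1]
cv2.imwrite('pics/c3.png',np.hstack([cv2.resize(a,(400,353)),cv2.resize(b,(400,353))]))
E
```

```text
tcp in rack [ 0.0016407  -0.00095957  0.05328077]
```

View pics/c3.png

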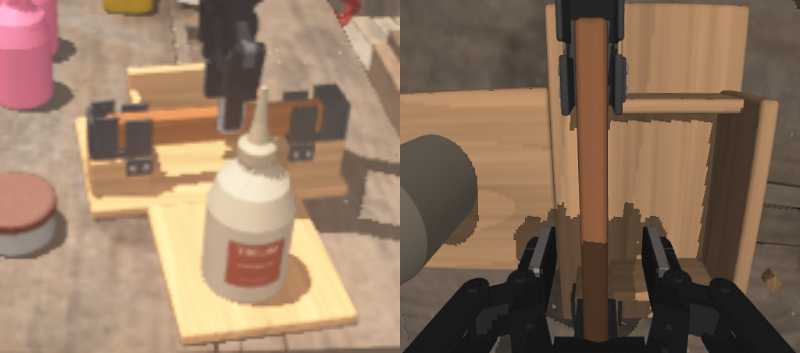

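The fingers straddle the bar, one pad on each side (wrist view, bar in the middle of the gap). I close them now.

Emit:
{"fn": "step_arm", "kwargs": {
  "targets": [
    {"travel":[0,0,0],"angular":[0,0,0.004],"gripper":0.1},
    {"travel":[0,0,0],"angular":[0,0,0.004],"gripper":0.1},
    {"travel":[0,0,0],"angular":[0,0,0.004],"gripper":0.1},
    {"travel":[0,0,0],"angular":[0,0,0.004],"gripper":0.1},
    {"travel":[0,0,0],"angular":[0,0,0.004],"gripper":0.1}
  ],
  "squeeze": 40
}}

```text
t: 2.75
tool_pos: [0.5276, -0.1209, 0.0546]
tool_rot: [3.135, 0.193, 0.002]
contact_force: [-1.9, 1.3, 6.3]
opening: 0.0145
grip_force: 40.0
```

Emit:
{"fn": "step_arm", "kwargs": {
  "targets": [
    {"travel":[0,0,0.0033],"angular":[0,0,0],"gripper":0.1},
    {"travel":[0.003,0.0004,0.0033],"angular":[0,0,0],"gripper":0.1},
    {"travel":[0.006,0.0007,0.0033],"angular":[0,0,0],"gripper":0.1},
    {"travel":[0.009,0.0011,0.0033],"angular":[0,0,0],"gripper":0.1},
    {"travel":[0.012,0.0015,0.0033],"angular":[0,0,0],"gripper":0.1},
    {"travel":[0.015,0.0018,0.0033],"angular":[0,0,0],"gripper":0.1},
    {"travel":[0.0182,0.0022,0.0033],"angular":[0,0,0],"gripper":0.1},
    {"travel":[0.0182,0.0022,0.0033],"angular":[0,0,0],"gripper":0.1}
  ]
}}

```text
t: 3.55
tool_pos: [0.538, -0.1193, 0.0548]
tool_rot: [-3.135, -0.192, -0.001]
contact_force: [-0.1, -0.2, -3.7]
opening: 0.0145
grip_force: 38.8
```

Slid freely, no end force. I lift by 6 mm to feel for a catch.

Emit:
{"fn": "step_arm", "kwargs": {
  "targets": [
    {"travel":[0,0,0.0035],"angular":[0,0,0],"gripper":0.1},
    {"travel":[0,0,0.007],"angular":[0,0,0],"gripper":0.1},
    {"travel":[0,0,0.01],"angular":[0,0,0],"gripper":0.1},
    {"travel":[0,0,0.01],"angular":[0,0,0],"gripper":0.1}
  ]
}}

```text
t: 3.95
tool_pos: [0.538, -0.1196, 0.0616]
tool_rot: [3.135, 0.192, 0.001]
contact_force: [-0.1, 0.5, -3.2]
opening: 0.0147
grip_force: 38.8
```

Emit:
{"fn": "step_arm", "kwargs": {
  "targets": [
    {"travel":[0,0,0.004],"angular":[0,0,0],"gripper":0.1},
    {"travel":[0,0,0.008],"angular":[0,0,0],"gripper":0.1},
    {"travel":[0,0,0.008],"angular":[0,0,0],"gripper":0.1}
  ]
}}

```text
t: 4.25
tool_pos: [0.5381, -0.1196, 0.0665]
tool_rot: [3.135, 0.192, 0.001]
contact_force: [-0.4, 0.7, -3.7]
opening: 0.0147
grip_force: 38.8
```

```bash
python3 - <<'E'
from h import *
print(ctrl.get_obs()['contact_force'],ctrl.get_obs()['wrist_torque'])
a=snap('side','s2')['img'][170:320,190:360,::-1]; b=snap('scene','c2s')['img'][100:250,150:320,::-1]
cv2.imwrite('pics/c4.png',np.hstack([cv2.resize(a,(400,353),interpolation=2),cv2.resize(b,(400,353),interpolation=2)]))
E
```

```text
[-0.39900248  0.65042735 -3.67056219] [-0.03110191 -0.02954272  0.03281821]
```

View pics/c4.png

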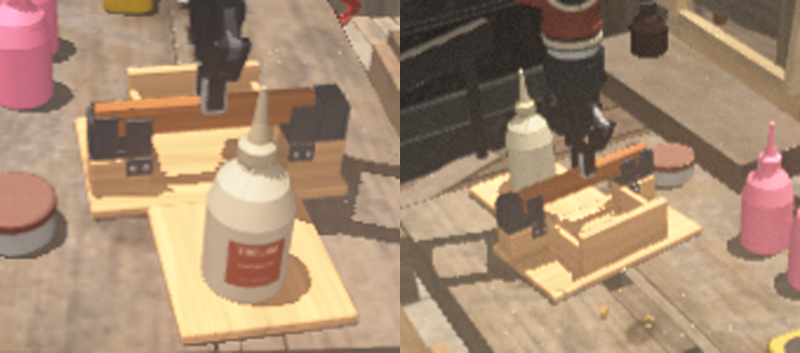

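```bash
python3 - <<'E'
from h import *
p=np.load('rack.npy');R=cv2.Rodrigues(np.array([0,0,p[2]]))[0]
rk=lambda q:((q-[p[0],p[1],0])@R*1000).round()[:,:2]
d=load('side0');s=load('scene0')
print('tape scene/side',rk(at_z(s,[[308,262],[332,262],[320,240]],.0)),rk(at_z(d,[[236,175],[256,175]],0)))
print('pink side base',rk(at_z(d,[[199,214]],0)))
print('pink scene base',rk(at_z(s,[[327,223],[305,207]],0)))
print('edge',rk(at_z(d,[[340,185],[350,205],[370,250]],0)),rk(at_z(s,[[193,262],[215,300]],0)))
print('chisel side',rk(at_z(d,[[268,172]],0)),rk(at_z(s,[[290,263]],0)))
E
```

```text
tape scene/side [[385. -10.]
 [425.  38.]
 [343.  78.]] [[373.  53.]
 [365.  -8.]]
pink side base [[164. 174.]]
pink scene base [[302. 149.]
 [201. 157.]]
edge [[ 271. -246.]
 [ 157. -230.]
 [ -34. -198.]] [[ 193. -239.]
 [ 339. -266.]]
chisel side [[382. -49.]] [[358. -48.]]
```

Level and free at both ends (bar top parallel to the bracket tops, no extra force), so the bridge is on the right. I lift it straight up.

Emit:
{"fn": "step_arm", "kwargs": {
  "targets": [
    {"travel":[0,0,0.02],"angular":[0,0,0],"gripper":0.1},
    {"travel":[0,0,0.045],"angular":[0,0,0],"gripper":0.1},
    {"travel":[0,0,0.07],"angular":[0,0,0],"gripper":0.1},
    {"travel":[0,0,0.095],"angular":[0,0,0],"gripper":0.1},
    {"travel":[0,0,0.12],"angular":[0,0,0],"gripper":0.1},
    {"travel":[0,0,0.14],"angular":[0,0,0],"gripper":0.1},
    {"travel":[0,0,0.14],"angular":[0,0,0],"gripper":0.1},
    {"travel":[0,0,0.14],"angular":[0,0,0],"gripper":0.1}
  ]
}}

```text
t: 5.15
tool_pos: [0.5377, -0.1195, 0.15]
tool_rot: [3.136, 0.192, 0.0]
contact_force: [-0.5, -0.2, -4.4]
opening: 0.0145
grip_force: 39.1
```

Emit:
{"fn": "step_arm", "kwargs": {
  "targets": [
    {"travel":[-0.003,-0.03,0],"angular":[0,0,0],"gripper":0.1},
    {"travel":[-0.007,-0.07,0],"angular":[0,0,0],"gripper":0.1},
    {"travel":[-0.012,-0.11,0],"angular":[0,0,0],"gripper":0.1},
    {"travel":[-0.016,-0.15,0],"angular":[0,0,0],"gripper":0.1},
    {"travel":[-0.02,-0.19,0],"angular":[0,0,0],"gripper":0.1},
    {"travel":[-0.025,-0.23,0],"angular":[0,0,0],"gripper":0.1},
    {"travel":[-0.03,-0.27,0],"angular":[0,0,0],"gripper":0.1},
    {"travel":[-0.032,-0.297,0],"angular":[0,0,0],"gripper":0.1},
    {"travel":[-0.032,-0.297,0],"angular":[0,0,0],"gripper":0.1},
    {"travel":[-0.032,-0.297,0],"angular":[0,0,0],"gripper":0.1}
  ]
}}

```text
t: 6.15
tool_pos: [0.5182, -0.2972, 0.1491]
tool_rot: [-3.134, -0.191, 0.001]
contact_force: [-0.9, 0.8, -3.8]
opening: 0.0146
grip_force: 39.3
```

Emit:
{"fn": "step_arm", "kwargs": {
  "targets": [
    {"travel":[0,0,-0.03],"angular":[0,0,0],"gripper":0.1},
    {"travel":[0,0,-0.07],"angular":[0,0,0],"gripper":0.1},
    {"travel":[0,0,-0.11],"angular":[0,0,0],"gripper":0.1},
    {"travel":[0,0,-0.15],"angular":[0,0,0],"gripper":0.1},
    {"travel":[0,0,-0.19],"angular":[0,0,0],"gripper":0.1},
    {"travel":[0,0,-0.22],"angular":[0,0,0],"gripper":0.1},
    {"travel":[0,0,-0.236],"angular":[0,0,0],"gripper":0.1},
    {"travel":[0,0,-0.24],"angular":[0,0,0],"gripper":0.1},
    {"travel":[0,0,-0.24],"angular":[0,0,0],"gripper":0.1}
  ]
}}

```text
t: 7.05
tool_pos: [0.5189, -0.2974, 0.0063]
tool_rot: [3.136, 0.193, 0.0]
contact_force: [-0.3, -0.0, -4.4]
opening: 0.0145
grip_force: 39.3
```

Emit:
{"fn": "step_arm", "kwargs": {
  "targets": [
    {"travel":[0,0,-0.003],"angular":[0,0,0],"gripper":0.1},
    {"travel":[0,0,-0.006],"angular":[0,0,0],"gripper":0.1},
    {"travel":[0,0,-0.008],"angular":[0,0,0],"gripper":0.1},
    {"travel":[0,0,-0.008],"angular":[0,0,0],"gripper":0.1}
  ]
}}

```text
t: 7.45
tool_pos: [0.5185, -0.2978, 0.0012]
tool_rot: [3.136, 0.192, 0.0]
contact_force: [-0.4, -0.0, -3.7]
opening: 0.0145
grip_force: 39.3
```

Emit:
{"fn": "step_arm", "kwargs": {
  "targets": [
    {"travel":[0,0,-0.0015],"angular":[0,0,0],"gripper":0.1},
    {"travel":[0,0,-0.003],"angular":[0,0,0],"gripper":0.1},
    {"travel":[0,0,-0.003],"angular":[0,0,0],"gripper":0.1}
  ]
}}

```text
t: 7.75
tool_pos: [0.5186, -0.2979, -0.0003]
tool_rot: [3.136, 0.192, 0.0]
contact_force: [-1.8, -0.2, -1.1]
opening: 0.0146
grip_force: 39.7
```

Emit:
{"fn": "step_arm", "kwargs": {
  "targets": [
    {"travel":[0,0,-0.001],"angular":[0,0,0],"gripper":0.1},
    {"travel":[0,0,-0.001],"angular":[0,0,0],"gripper":0.25},
    {"travel":[0,0,-0.001],"angular":[0,0,0],"gripper":0.4},
    {"travel":[0,0,-0.001],"angular":[0,0,0],"gripper":0.5},
    {"travel":[0,0,-0.001],"angular":[0,0,0],"gripper":0.5},
    {"travel":[0,0,-0.001],"angular":[0,0,0],"gripper":0.5}
  ]
}}

```text
t: 8.35
tool_pos: [0.5186, -0.2978, -0.0012]
tool_rot: [3.135, 0.192, 0.0]
contact_force: [-0.7, 0.6, 0.5]
opening: 0.0425
grip_force: 0.0
```

Emit:
{"fn": "step_arm", "kwargs": {
  "targets": [
    {"travel":[0,0,0.05],"angular":[0,0,0],"gripper":0.5},
    {"travel":[0,0,0.12],"angular":[0,0,0],"gripper":0.5},
    {"travel":[0,0,0.2],"angular":[0,0,0],"gripper":0.5},
    {"travel":[0,0,0.28],"angular":[0,0,0],"gripper":0.5},
    {"travel":[0,0,0.36],"angular":[0,0,0],"gripper":0.3},
    {"travel":[0,0,0.42],"angular":[0,0,0],"gripper":0},
    {"travel":[0,0,0.42],"angular":[0,0,0],"gripper":0},
    {"travel":[0,0,0.42],"angular":[0,0,0],"gripper":0}
  ]
}}

```text
t: 9.15
tool_pos: [0.5189, -0.298, 0.2519]
tool_rot: [3.134, 0.192, 0.003]
contact_force: [-0.2, 0.7, -0.4]
opening: 0.0002
grip_force: 0.0
```

```bash
python3 - <<'E'
from h import *
a=snap('side','s3')['img'][:,:,::-1]; b=snap('scene','c3s')['img'][:,:,::-1]
cv2.imwrite('pics/c5.png',np.hstack([cv2.resize(a,(400,300)),cv2.resize(b[90:280,120:373],(400,300),interpolation=2)]))
E
```

```text
(no output)
```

View pics/c5.png

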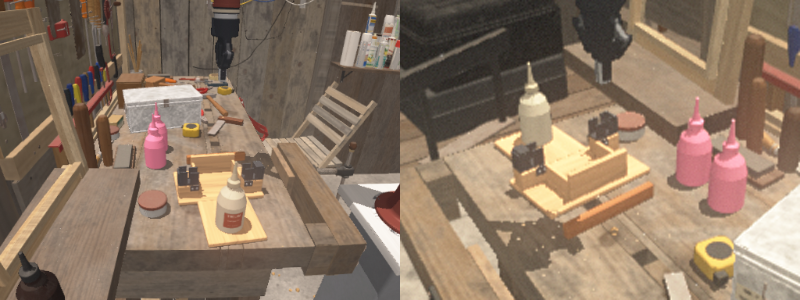

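```bash
python3 - <<'E'
from h import *
o=ctrl.get_obs();print(o['q'].round(3),o['t'])
p=np.load('rack.npy')
print(W(p,[[-230,7,0],[-133,7,0]]))
E
```

```text
[-0.646 -0.032  1.632  0.     1.545  0.803] 9.25
[[0.50605146 0.10888376 0.        ]
 [0.51787243 0.01260674 0.        ]]
```

Emit:
{"fn": "step_arm", "kwargs": {
  "targets": [
    {"travel":[0,0.05,0.08],"angular":[0,0,0.15],"gripper":0.3},
    {"travel":[-0.021,0.678,0.08],"angular":[0,0,1],"gripper":0.3},
    {"travel":[-0.021,0.678,0.08],"angular":[0,0,1],"gripper":0.3},
    {"travel":[-0.021,0.678,0.08],"angular":[0,0,1],"gripper":0.3},
    {"travel":[-0.021,0.678,0.08],"angular":[0,0,1],"gripper":0.3},
    {"travel":[-0.021,0.678,0.08],"angular":[0,0,1],"gripper":0.45},
    {"travel":[-0.021,0.678,0.08],"angular":[0,0,1],"gripper":0.45},
    {"travel":[-0.021,0.678,0.08],"angular":[0,0,1],"gripper":0.45},
    {"travel":[-0.021,0.678,0.08],"angular":[0,0,1],"gripper":0.45},
    {"travel":[-0.021,0.678,0.08],"angular":[0,0,1],"gripper":0.45}
  ]
}}

```text
t: 10.25
tool_pos: [0.5045, 0.1123, 0.2961]
tool_rot: [-2.818, -1.384, 0.006]
contact_force: [-0.3, -0.1, 0.5]
opening: 0.0385
grip_force: 0.0
```

Emit:
{"fn": "step_arm", "kwargs": {
  "targets": [
    {"travel":[0,0,0],"angular":[0,0,0.7],"gripper":0.45},
    {"travel":[0,0,0],"angular":[0,0,0.7],"gripper":0.45},
    {"travel":[0,0,0],"angular":[0,0,0.7],"gripper":0.45},
    {"travel":[0,0,0],"angular":[0,0,0.7],"gripper":0.45},
    {"travel":[0,0,0],"angular":[0,0,0.7],"gripper":0.45},
    {"travel":[0,0,0],"angular":[0,0,0.7],"gripper":0.45}
  ]
}}

```text
t: 10.85
tool_pos: [0.5056, 0.1084, 0.2973]
tool_rot: [-2.346, -2.088, 0.003]
contact_force: [0.5, 1.0, -0.4]
opening: 0.0382
grip_force: 0.0
```

```bash
cat > st.py <<'E'
from h import *
from scipy.spatial.transform import Rotation as Ro
o=ctrl.get_obs();p=np.load('rack.npy');R=cv2.Rodrigues(np.array([0,0,p[2]]))[0]
M=Ro.from_rotvec(o['tool_rot']).as_matrix()
print('t',o['t'],'q',o['q'].round(3),'F',o['contact_force'].round(1));print('rack tcp',(R.T@(o['tool_pos']-[p[0],p[1],0])).round(4))
print('tool axes in rack (cols)\n',(R.T@M).round(3))
E
python3 st.py
```

```text
t 10.85 q [ 0.067 -0.243  1.743 -0.     1.644  0.184] F [ 0.5  1.  -0.4]
rack tcp [-0.2296  0.0065  0.2973]
tool axes in rack (cols)
 [[-0.972  0.236  0.   ]
 [ 0.236  0.972 -0.002]
 [-0.001 -0.002 -1.   ]]
```

Emit:
{"fn": "step_arm", "kwargs": {
  "targets": [
    {"travel":[0,0,0],"angular":[0,0,0.304],"gripper":0.45},
    {"travel":[0,0,0],"angular":[0,0,0.304],"gripper":0.45},
    {"travel":[0,0,0],"angular":[0,0,0.304],"gripper":0.45}
  ]
}}

```text
t: 11.15
tool_pos: [0.5058, 0.1088, 0.2981]
tool_rot: [-2.08, -2.354, 0.001]
contact_force: [-0.6, 0.2, -0.9]
opening: 0.0385
grip_force: 0.0
```

Emit:
{"fn": "step_arm", "kwargs": {
  "targets": [
    {"travel":[0,0,0],"angular":[-0.15,-0.018,0],"gripper":0.45},
    {"travel":[0,0,0],"angular":[-0.3,-0.037,0],"gripper":0.45},
    {"travel":[0,0,0],"angular":[-0.45,-0.055,0],"gripper":0.45},
    {"travel":[0,0,0],"angular":[-0.6,-0.074,0],"gripper":0.45},
    {"travel":[0,0,0],"angular":[-0.77,-0.095,0],"gripper":0.45},
    {"travel":[0,0,0],"angular":[-0.77,-0.095,0],"gripper":0.45},
    {"travel":[0,0,0],"angular":[-0.77,-0.095,0],"gripper":0.45}
  ]
}}

```text
t: 11.85
tool_pos: [0.5057, 0.1095, 0.2979]
tool_rot: [1.742, 1.975, -0.549]
contact_force: [-1.3, 0.6, 0.0]
opening: 0.0382
grip_force: 0.0
```

```bash
python3 st.py
```

```text
t 11.85 q [ 0.392 -0.12   1.723 -0.588  1.698  0.238] F [-1.3  0.6  0. ]
rack tcp [-0.2306  0.0067  0.2979]
tool axes in rack (cols)
 [[-0.821 -0.002  0.571]
 [-0.003  1.    -0.001]
 [-0.571 -0.002 -0.821]]
```

Emit:
{"fn": "step_arm", "kwargs": {
  "targets": [
    {"travel":[0,0,-0.06],"angular":[0,0,0],"gripper":0.45},
    {"travel":[0,0,-0.13],"angular":[0,0,0],"gripper":0.45},
    {"travel":[0,0,-0.2],"angular":[0,0,0],"gripper":0.45},
    {"travel":[0,0,-0.27],"angular":[0,0,0],"gripper":0.45},
    {"travel":[0,0,-0.34],"angular":[0,0,0],"gripper":0.45},
    {"travel":[0,0,-0.4],"angular":[0,0,0],"gripper":0.45},
    {"travel":[0,0,-0.445],"angular":[0,0,0],"gripper":0.45},
    {"travel":[0,0,-0.445],"angular":[0,0,0],"gripper":0.45},
    {"travel":[0,0,-0.445],"angular":[0,0,0],"gripper":0.45}
  ]
}}

```text
t: 12.75
tool_pos: [0.5068, 0.1084, 0.0329]
tool_rot: [1.744, 1.972, -0.548]
contact_force: [-0.1, -0.1, 0.5]
opening: 0.0382
grip_force: 0.0
```

```bash
python3 st.py; python3 - <<'E'
from h import *
a=snap('side','s4')['img'][140:340,180:400,::-1]; b=snap('scene','c4s')['img'][90:260,130:330,::-1]
cv2.imwrite('pics/c6.png',np.hstack([cv2.resize(a,(400,363),interpolation=2),cv2.resize(b,(400,363),interpolation=2)]))
E
```

```text
t 12.75 q [ 0.39   0.159  1.915 -0.609  1.304  0.504] F [-0.1 -0.1  0.5]
rack tcp [-0.2295  0.0077  0.0329]
tool axes in rack (cols)
 [[-0.82  -0.001  0.572]
 [-0.001  1.     0.   ]
 [-0.572 -0.    -0.82 ]]
```

View pics/c6.png

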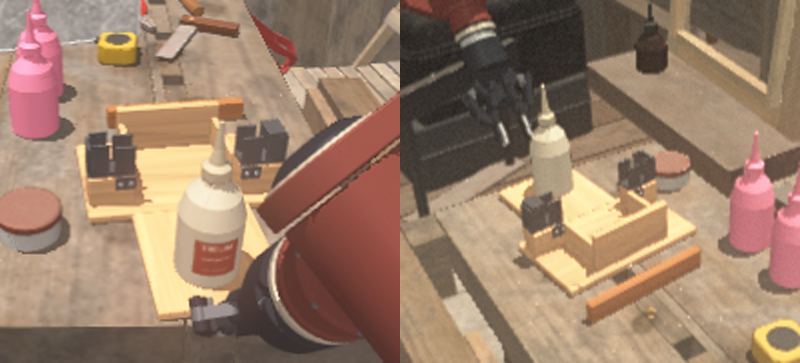

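The gripper sits right behind the bottle, tilted and low (side view (215,315) in the crop), with the bar on the bench behind the rack. I push gently.

Emit:
{"fn": "step_arm", "kwargs": {
  "targets": [
    {"travel":[0.0025,-0.025,0],"angular":[0,0,0],"gripper":0.45},
    {"travel":[0.005,-0.05,0],"angular":[0,0,0],"gripper":0.45},
    {"travel":[0.007,-0.067,0],"angular":[0,0,0],"gripper":0.45},
    {"travel":[0.009,-0.083,0],"angular":[0,0,0],"gripper":0.45},
    {"travel":[0.01,-0.1,0],"angular":[0,0,0],"gripper":0.45},
    {"travel":[0.012,-0.117,0],"angular":[0,0,0],"gripper":0.45},
    {"travel":[0.014,-0.133,0],"angular":[0,0,0],"gripper":0.45},
    {"travel":[0.0155,-0.15,0],"angular":[0,0,0],"gripper":0.45},
    {"travel":[0.017,-0.165,0],"angular":[0,0,0],"gripper":0.45}
  ]
}}

```text
t: 13.75
tool_pos: [0.5167, 0.0097, 0.0323]
tool_rot: [1.741, 1.974, -0.548]
contact_force: [-0.7, 2.9, 4.1]
opening: 0.0384
grip_force: 2.4
```

```bash
python3 st.py; python3 - <<'E'
from h import *
a=snap('side','s5')['img'][140:340,180:400,::-1]; b=snap('scene','c5s')['img'][90:260,130:330,::-1]
cv2.imwrite('pics/c7.png',np.hstack([cv2.resize(a,(400,363),interpolation=2),cv2.resize(b,(400,363),interpolation=2)]))
E
```

```text
t 13.75 q [ 0.21   0.088  1.995 -0.657  1.203  0.374] F [-0.7  2.9  4.1]
rack tcp [-0.1302  0.0055  0.0323]
tool axes in rack (cols)
 [[-0.82  -0.003  0.572]
 [-0.003  1.     0.001]
 [-0.572 -0.    -0.82 ]]
```

View pics/c7.png

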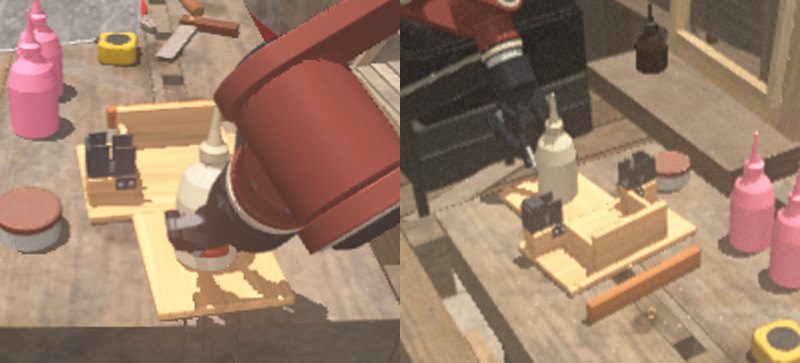

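Bottle is upright and moving with the fingers. Continuing.

Emit:
{"fn": "step_arm", "kwargs": {
  "targets": [
    {"travel":[0.0015,-0.017,0],"angular":[0,0,0],"gripper":0.45},
    {"travel":[0.003,-0.033,0],"angular":[0,0,0],"gripper":0.45},
    {"travel":[0.005,-0.05,0],"angular":[0,0,0],"gripper":0.45},
    {"travel":[0.007,-0.067,0],"angular":[0,0,0],"gripper":0.45},
    {"travel":[0.009,-0.083,0],"angular":[0,0,0],"gripper":0.45},
    {"travel":[0.01,-0.1,0],"angular":[0,0,0],"gripper":0.45},
    {"travel":[0.012,-0.117,0],"angular":[0,0,0],"gripper":0.45},
    {"travel":[0.014,-0.133,0],"angular":[0,0,0],"gripper":0.45},
    {"travel":[0.0155,-0.15,0],"angular":[0,0,0],"gripper":0.45},
    {"travel":[0.017,-0.165,0],"angular":[0,0,0],"gripper":0.45}
  ]
}}

```text
t: 14.85
tool_pos: [0.5263, -0.0898, 0.0317]
tool_rot: [1.741, 1.974, -0.549]
contact_force: [-0.2, 2.7, 3.1]
opening: 0.0381
grip_force: 1.9
```

```bash
python3 st.py; python3 - <<'E'
from h import *
a=snap('side','s6')['img'][140:340,180:400,::-1]; b=snap('scene','c6s')['img'][90:260,130:330,::-1]
cv2.imwrite('pics/c8.png',np.hstack([cv2.resize(a,(400,363),interpolation=2),cv2.resize(b,(400,363),interpolation=2)]))
E
```

```text
t 14.85 q [ 0.015  0.054  2.033 -0.695  1.095  0.231] F [-0.2  2.7  3.1]
rack tcp [-0.0303  0.0029  0.0317]
tool axes in rack (cols)
 [[-0.82  -0.003  0.572]
 [-0.003  1.     0.   ]
 [-0.572 -0.002 -0.82 ]]
```

View pics/c8.png

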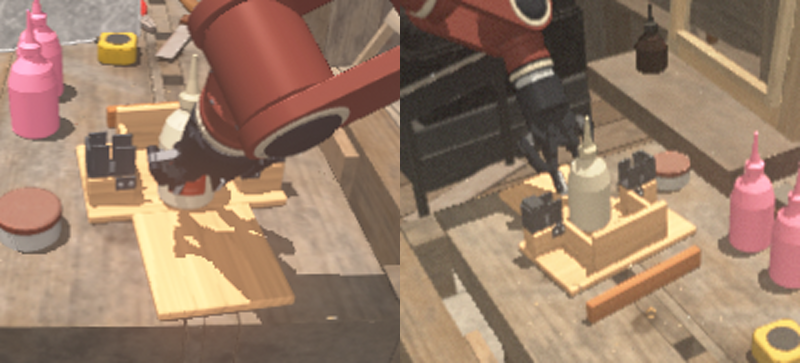

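```bash
cat > nz.py <<'E'
from h import *
import sys
p=np.load('rack.npy');R=cv2.Rodrigues(np.array([0,0,p[2]]))[0]
def tip(d,uv): return (R.T@(at_z(d,[uv],.191)[0]-[p[0],p[1],0])*1000).round(1)
def find(f,g,win=5):  # template of nozzle from the last seen picture, matched in the new one
    a,b=load(f),load(g)
    T=a['img'][139:163,212:238]
    m=cv2.matchTemplate(b['img'][90:260,130:330],T,cv2.TM_CCOEFF_NORMED); _,s,_,l=cv2.minMaxLoc(m)
    return s,(l[0]+130+12.,l[1]+90+6.)
if __name__=='__main__':
    print(tip(load('c6s'),(224,145)))
E
python3 nz.py
```

```text
[  6.7   2.4 191. ]
```

Emit:
{"fn": "step_arm", "kwargs": {
  "targets": [
    {"travel":[0.0015,-0.015,0],"angular":[0,0,0],"gripper":0.45},
    {"travel":[0.003,-0.03,0],"angular":[0,0,0],"gripper":0.45},
    {"travel":[0.005,-0.045,0],"angular":[0,0,0],"gripper":0.45},
    {"travel":[0.0065,-0.06,0],"angular":[0,0,0],"gripper":0.45},
    {"travel":[0.0075,-0.072,0],"angular":[0,0,0],"gripper":0.45},
    {"travel":[0.008,-0.08,0],"angular":[0,0,0],"gripper":0.45},
    {"travel":[0.008,-0.08,0],"angular":[0,0,0],"gripper":0.45}
  ]
}}

```text
t: 15.65
tool_pos: [0.5309, -0.1376, 0.0316]
tool_rot: [1.742, 1.974, -0.55]
contact_force: [0.1, 0.3, -0.5]
opening: 0.0383
grip_force: 0.3
```

Emit:
{"fn": "step_arm", "kwargs": {
  "targets": [
    {"travel":[0.0004,-0.0035,0],"angular":[0,0,0],"gripper":0.45},
    {"travel":[0.0004,-0.0035,0],"angular":[0,0,0],"gripper":0.45}
  ]
}}

```text
t: 15.85
tool_pos: [0.5313, -0.139, 0.0317]
tool_rot: [1.741, 1.974, -0.549]
contact_force: [-0.3, 0.5, 0.6]
opening: 0.0386
grip_force: 0.5
```

```bash
python3 st.py; python3 - <<'E'
from nz import *
g=snap('scene','c7s'); s,uv=find('c6s','c7s'); print(s,uv,tip(g,uv), find('c6s','c6s'))
E
```

```text
t 15.85 q [-0.082  0.053  2.034 -0.707  1.041  0.157] F [-0.3  0.5  0.6]
rack tcp [0.0191 0.0018 0.0317]
tool axes in rack (cols)
 [[-0.82  -0.003  0.572]
 [-0.003  1.     0.   ]
 [-0.572 -0.002 -0.82 ]]
0.7890985012054443 (233.0, 151.0) [ 5.62e+01 -1.00e-01  1.91e+02] (1.0, (224.0, 145.0))
```

Emit:
{"fn": "step_arm", "kwargs": {
  "targets": [
    {"travel":[0.0003,-0.003,0],"angular":[0,0,0],"gripper":0.45},
    {"travel":[0.0006,-0.006,0],"angular":[0,0,0],"gripper":0.45},
    {"travel":[0.0006,-0.006,0],"angular":[0,0,0],"gripper":0.45}
  ]
}}

```text
t: 16.2
tool_pos: [0.5318, -0.1427, 0.0318]
tool_rot: [1.741, 1.974, -0.549]
contact_force: [-0.8, 1.9, 0.8]
opening: 0.0384
grip_force: 0.8
```

Emit:
{"fn": "step_arm", "kwargs": {
  "targets": [
    {"travel":[0.0003,-0.0025,0],"angular":[0,0,0],"gripper":0.45},
    {"travel":[0.0003,-0.0025,0],"angular":[0,0,0],"gripper":0.45}
  ]
}}

```text
t: 16.4
tool_pos: [0.532, -0.1442, 0.0318]
tool_rot: [1.741, 1.974, -0.549]
contact_force: [-0.0, 2.1, -0.1]
opening: 0.0383
grip_force: 0.8
```

Emit:
{"fn": "step_arm", "kwargs": {
  "targets": [
    {"travel":[0.0003,-0.0025,0],"angular":[0,0,0],"gripper":0.45},
    {"travel":[0.0003,-0.0025,0],"angular":[0,0,0],"gripper":0.45}
  ]
}}

```text
t: 16.6
tool_pos: [0.5321, -0.1457, 0.0317]
tool_rot: [1.741, 1.974, -0.549]
contact_force: [0.5, 2.1, 0.7]
opening: 0.0386
grip_force: 0.8
```

Emit:
{"fn": "step_arm", "kwargs": {
  "targets": [
    {"travel":[0.0003,-0.0025,0],"angular":[0,0,0],"gripper":0.45},
    {"travel":[0.0003,-0.0025,0],"angular":[0,0,0],"gripper":0.45}
  ]
}}

```text
t: 16.8
tool_pos: [0.5323, -0.1472, 0.0318]
tool_rot: [1.741, 1.974, -0.549]
contact_force: [-0.6, 0.7, 1.0]
opening: 0.0381
grip_force: 0.8
```

```bash
python3 st.py; python3 - <<'E'
from nz import *
g=snap('scene','c8s'); s,uv=find('c6s','c8s'); print(s,uv,tip(g,uv))
s,uv=find('c6s','c7s')
# sub-pixel drift between last two by phase correlation on bottle patch
a,b=[cv2.cvtColor(load(f)['img'],cv2.COLOR_RGB2GRAY)[135:185,215:250].astype(float) for f in('c7s','c8s')]
print(cv2.phaseCorrelate(a,b))
E
```

```text
t 16.8 q [-0.098  0.054  2.033 -0.709  1.032  0.145] F [-0.6  0.7  1. ]
rack tcp [0.0274 0.0018 0.0318]
tool axes in rack (cols)
 [[-0.82  -0.003  0.572]
 [-0.003  1.     0.   ]
 [-0.572 -0.002 -0.82 ]]
0.7272078394889832 (234.0, 152.0) [ 63.3  -1.6 191. ]
((1.073965456604249, 0.4255847207985042), 0.9557919785093055)
```

Emit:
{"fn": "step_arm", "kwargs": {
  "targets": [
    {"travel":[0.0003,-0.0025,0],"angular":[0,0,0],"gripper":0.45},
    {"travel":[0.0003,-0.0025,0],"angular":[0,0,0],"gripper":0.45}
  ]
}}

```text
t: 17.05
tool_pos: [0.5324, -0.1487, 0.0317]
tool_rot: [1.741, 1.974, -0.549]
contact_force: [-0.5, 2.1, 0.3]
opening: 0.0383
grip_force: 0.8
```

Emit:
{"fn": "step_arm", "kwargs": {
  "targets": [
    {"travel":[0.0003,-0.0025,0],"angular":[0,0,0],"gripper":0.45},
    {"travel":[0.0003,-0.0025,0],"angular":[0,0,0],"gripper":0.45}
  ]
}}

```text
t: 17.25
tool_pos: [0.5326, -0.1503, 0.0318]
tool_rot: [1.741, 1.974, -0.549]
contact_force: [-0.2, 0.7, 0.3]
opening: 0.0385
grip_force: 0.8
```

```bash
python3 - <<'E'
from nz import *
snap('scene','c9s')
I={f:load(f)['img'].astype(float) for f in('c6s','c7s','c8s','c9s')}
for f in I:
    print(f)
    for r in (145,148,151,154,157,160):   # row profile of cream nozzle: r+g+b
        print(r,I[f][r,216:246].sum(1).astype(int).tolist()) if f in('c6s','c9s') else None
T=I['c9s'].astype(np.float32)
def sub(f,g,box=(143,200,215,252)):
    a=cv2.cvtColor(load(f)['img'],cv2.COLOR_RGB2GRAY)[box[0]:box[1],box[2]:box[3]];b=cv2.cvtColor(load(g)['img'],cv2.COLOR_RGB2GRAY)[box[0]:box[1],box[2]:box[3]]
    M=np.eye(2,3,dtype=np.float32);c,M=cv2.findTransformECC(a,b,M,cv2.MOTION_TRANSLATION);return c,M[:,2]
for f,g in(('c7s','c8s'),('c8s','c9s'),('c7s','c9s')): print(f,g,sub(f,g))
p1=pix(load('c9s'),W(p,[[50,0,191],[60,0,191],[60,10,191],[60,0,150]]));print(p1)
E
```

```text
c6s
145 [207, 231, 312, 358, 361, 344, 384, 691, 391, 226, 341, 341, 343, 348, 348, 338, 342, 343, 340, 351, 346, 335, 329, 349, 311, 294, 306, 307, 256, 249]
148 [221, 201, 188, 253, 333, 279, 353, 434, 381, 229, 196, 321, 341, 301, 301, 314, 340, 362, 395, 394, 405, 400, 408, 398, 383, 401, 399, 398, 414, 411]
151 [219, 190, 188, 179, 146, 214, 347, 442, 410, 284, 253, 384, 403, 412, 408, 410, 413, 419, 406, 386, 385, 391, 379, 393, 404, 402, 395, 375, 371, 374]
154 [231, 207, 230, 277, 365, 229, 410, 437, 448, 373, 281, 411, 400, 409, 397, 408, 413, 407, 403, 407, 408, 406, 402, 411, 413, 406, 401, 395, 394, 400]
157 [184, 197, 199, 271, 415, 397, 418, 431, 438, 468, 494, 450, 394, 403, 399, 409, 414, 410, 404, 404, 402, 415, 418, 403, 377, 387, 361, 314, 304, 325]
160 [173, 168, 235, 340, 402, 449, 621, 647, 656, 655, 640, 589, 361, 380, 387, 381, 351, 309, 316, 342, 346, 368, 376, 362, 389, 380, 366, 471, 481, 468]
c7s
c8s
c9s
145 [197, 194, 183, 175, 171, 162, 166, 157, 165, 211, 339, 342, 349, 341, 355, 341, 354, 343, 344, 356, 341, 331, 333, 351, 309, 281, 325, 315, 266, 236]
[... 421 characters left out ...]
399, 423, 415, 408, 401, 394, 398, 398, 402]
157 [233, 209, 196, 212, 181, 178, 180, 193, 194, 219, 222, 222, 416, 395, 273, 227, 186, 265, 423, 426, 339, 408, 426, 402, 381, 368, 361, 325, 302, 324]
160 [200, 202, 228, 231, 229, 202, 198, 179, 203, 215, 217, 233, 276, 364, 366, 196, 194, 338, 437, 429, 390, 242, 362, 357, 386, 382, 377, 461, 478, 476]
c7s c8s (0.9627635331385572, array([1.2041858, 0.3564659], dtype=float32))
c8s c9s (0.9724364710245714, array([0.44044182, 0.1399572 ], dtype=float32))
c7s c9s (0.9410475743450718, array([1.6781068 , 0.54669666], dtype=float32))
[[231.78210368 150.24368511]
 [233.79295736 151.43646217]
 [236.61965653 150.39665367]
 [234.62212414 164.0042139 ]]
```

Emit:
{"fn": "step_arm", "kwargs": {
  "targets": [
    {"travel":[0.0003,-0.0025,0],"angular":[0,0,0],"gripper":0.45},
    {"travel":[0.0005,-0.004,0],"angular":[0,0,0],"gripper":0.45}
  ]
}}

```text
t: 17.5
tool_pos: [0.5329, -0.1526, 0.0317]
tool_rot: [1.741, 1.974, -0.549]
contact_force: [0.7, 1.4, 1.3]
opening: 0.0384
grip_force: 1.0
```

Emit:
{"fn": "step_arm", "kwargs": {
  "targets": [
    {"travel":[0.0003,-0.0025,0],"angular":[0,0,0],"gripper":0.45},
    {"travel":[0.0005,-0.004,0],"angular":[0,0,0],"gripper":0.45},
    {"travel":[0.0005,-0.004,0],"angular":[0,0,0],"gripper":0.45}
  ]
}}

```text
t: 17.8
tool_pos: [0.5332, -0.1551, 0.0317]
tool_rot: [1.741, 1.974, -0.549]
contact_force: [-0.6, 1.4, 1.0]
opening: 0.0388
grip_force: 0.8
```

```bash
python3 st.py; python3 - <<'E'
from nz import *
snap('scene','c10s')
def sub(f,g,box):
    a,b=[cv2.cvtColor(load(x)['img'],cv2.COLOR_RGB2GRAY)[box[0]:box[1],box[2]:box[3]] for x in(f,g)]
    c,M=cv2.findTransformECC(a,b,np.eye(2,3,dtype=np.float32),cv2.MOTION_TRANSLATION);return round(c,3),M[:,2]
for box in((150,200,222,252),(170,195,226,250)):
  for f,g in(('c8s','c9s'),('c9s','c10s')): print(f,g,sub(f,g,box))
I=load('c10s')['img'].astype(int)
for r in(148,149,150,151,154,157,160): print(r,I[r,230:240].sum(1).tolist())
s=snap('side','s10'); i=s['img']; 
E
```

```text
t 17.8 q [-0.113  0.055  2.031 -0.71   1.023  0.134] F [-0.6  1.4  1. ]
rack tcp [0.0353 0.0018 0.0317]
tool axes in rack (cols)
 [[-0.82  -0.003  0.572]
 [-0.003  1.     0.   ]
 [-0.572 -0.002 -0.82 ]]
c8s c9s (0.959, array([0.44342384, 0.12087577], dtype=float32))
c9s c10s (0.985, array([0.7036987 , 0.16901563], dtype=float32))
c8s c9s (0.932, array([0.5394042 , 0.08637838], dtype=float32))
c9s c10s (0.936, array([0.8325663, 0.2905751], dtype=float32))
148 [307, 314, 337, 357, 388, 406, 404, 396, 403, 387]
149 [388, 392, 404, 410, 413, 370, 365, 407, 402, 393]
150 [382, 380, 381, 380, 355, 216, 237, 379, 382, 389]
151 [319, 318, 304, 236, 229, 243, 261, 340, 395, 403]
154 [298, 361, 353, 318, 305, 429, 413, 261, 409, 426]
157 [275, 214, 222, 222, 275, 415, 412, 312, 421, 382]
160 [387, 374, 197, 202, 349, 426, 424, 351, 349, 353]
```

Emit:
{"fn": "step_arm", "kwargs": {
  "targets": [
    {"travel":[0.0003,-0.0025,0],"angular":[0,0,0],"gripper":0.45},
    {"travel":[0.0005,-0.004,0],"angular":[0,0,0],"gripper":0.45},
    {"travel":[0.0005,-0.004,0],"angular":[0,0,0],"gripper":0.45}
  ]
}}

```text
t: 18.2
tool_pos: [0.5335, -0.1574, 0.0318]
tool_rot: [1.741, 1.974, -0.549]
contact_force: [-0.5, 1.5, 0.2]
opening: 0.0383
grip_force: 0.9
```

```bash
cat > fit.py <<'E'
from nz import *
from scipy.optimize import minimize
import sys
# silhouette fit: cream shape (body/shoulder/neck/nozzle) rendered at (x,y), score = mean gradient magnitude normal to its outline
prof=[(0,34),(80,34),(95,31),(118,15),(119,14),(135,14),(136,8.5),(179,3.5)]
def outline(d,x,y,tilt=0,h0=0):
    m=[]
    for (h,r),(h2,r2) in zip(prof[:-1],prof[1:]):
        th=np.linspace(0,2*np.pi,40)
        P=[[x+q*np.cos(t)+tilt*z,y+q*np.sin(t),12+z] for z,q in((h,r),(h2,r2)) for t in th]
        m.append(cv2.convexHull(pix(d,W(p,P)).astype(np.float32)))
    return m
def mask(d,x,y,tilt=0,k=4):
    M=np.zeros((384*k,512*k),np.uint8)
    for h in outline(d,x,y,tilt): cv2.fillConvexPoly(M,np.int32(((h+.5)*k).round()),255)
    return cv2.resize(M,(512,384),interpolation=cv2.INTER_AREA)
def score(d,x,y,tilt=0,top=True):
    im=cv2.cvtColor(d['img'],cv2.COLOR_RGB2LAB).astype(np.float32)
    M=mask(d,x,y,tilt)
    E=cv2.erode(M,np.ones((3,3)));D=cv2.dilate(M,np.ones((3,3)))
    v=0
    gx,gy=[cv2.Scharr(M.astype(np.float32),-1,*a) for a in((1,0),(0,1))]
    w=np.hypot(gx,gy)+1e-6
    tot=0
    for c in range(3):
        ix,iy=[cv2.Scharr(im[...,c],-1,*a) for a in((1,0),(0,1))]
        tot=tot+np.abs(ix*gx/w+iy*gy/w)
    return (np.minimum(tot,600)*w).sum()/w.sum()
def fit(f,xs,ys,tilts=(0,)):
    d=load(f); r=[(score(d,x,y,t),x,y,t) for x in xs for y in ys for t in tilts]; return sorted(r)[::-1][:4]
E
python3 - <<'E'
from fit import *
snap('scene','c11s')
A=np.arange
print('start scene',fit('scene0',A(-150,-115,3),A(-8,20,2)))
print('start side',fit('side0',A(-150,-115,3),A(-8,20,2)))
print('c6s',fit('c6s',A(-10,25,3),A(-12,16,2)))
for f in('c7s','c9s','c10s','c11s'): print(f,fit(f,A(40,82,3),A(-12,16,2)))
E
```

```text
start scene [(np.float32(508.86234), np.int64(-132), np.int64(8), 0), (np.float32(508.7752), np.int64(-129), np.int64(6), 0), (np.float32(501.38354), np.int64(-135), np.int64(10), 0), (np.float32(498.3358), np.int64(-126), np.int64(4), 0)]
start side [(np.float32(412.08603), np.int64(-129), np.int64(8), 0), (np.float32(409.50623), np.int64(-132), np.int64(8), 0), (np.float32(398.9187), np.int64(-129), np.int64(6), 0), (np.float32(396.6273), np.int64(-135), np.int64(10), 0)]
c6s [(np.float32(471.74466), np.int64(-1), np.int64(-2), 0), (np.float32(470.3569), np.int64(-4), np.int64(0), 0), (np.float32(470.2886), np.int64(-4), np.int64(-2), 0), (np.float32(462.5192), np.int64(-7), np.int64(0), 0)]
c7s [(np.float32(390.5826), np.int64(46), np.int64(-2), 0), (np.float32(388.91498), np.int64(43), np.int64(0), 0), (np.float32(385.8006), np.int64(49), np.int64(-4), 0), (np.float32(384.8488), np.int64(40), np.int64(2), 0)]
c9s [(np.float32(396.01797), np.int64(67), np.int64(-6), 0), (np.float32(392.2204), np.int64(70), np.int64(-8), 0), (np.float32(388.35974), np.int64(67), np.int64(-8), 0), (np.float32(387.6288), np.int64(70), np.int64(-10), 0)]
c10s [(np.float32(403.52823), np.int64(70), np.int64(-6), 0), (np.float32(400.728), np.int64(67), np.int64(-4), 0), (np.float32(400.70764), np.int64(67), np.int64(-6), 0), (np.float32(400.37088), np.int64(70), np.int64(-8), 0)]
c11s [(np.float32(403.79364), np.int64(70), np.int64(-4), 0), (np.float32(401.95782), np.int64(67), np.int64(-2), 0), (np.float32(400.37943), np.int64(73), np.int64(-6), 0), (np.float32(399.29214), np.int64(70), np.int64(-6), 0)]
```

Fits give an offset of about 26–28 mm between TCP and bottle axis, so wall contact is imminent; a few more gentle mm.

Emit:
{"fn": "step_arm", "kwargs": {
  "targets": [
    {"travel":[0.0003,-0.0025,0],"angular":[0,0,0],"gripper":0.45},
    {"travel":[0.0003,-0.0025,0],"angular":[0,0,0],"gripper":0.45}
  ]
}}

```text
t: 18.45
tool_pos: [0.5337, -0.1586, 0.0316]
tool_rot: [1.741, 1.975, -0.549]
contact_force: [-0.9, 2.9, 1.3]
opening: 0.0386
grip_force: 1.5
```

Grip force is rising; one more step.

Emit:
{"fn": "step_arm", "kwargs": {
  "targets": [
    {"travel":[0.0003,-0.0025,0],"angular":[0,0,0],"gripper":0.45},
    {"travel":[0.0003,-0.0025,0],"angular":[0,0,0],"gripper":0.45}
  ]
}}

```text
t: 18.65
tool_pos: [0.5339, -0.1592, 0.0314]
tool_rot: [1.742, 1.975, -0.547]
contact_force: [-0.8, 8.0, 2.1]
opening: 0.0386
grip_force: 4.0
```

Force jumps to 8 N: the bottle is against the back wall. Backing off.

Emit:
{"fn": "step_arm", "kwargs": {
  "targets": [
    {"travel":[-0.001,0.006,0],"angular":[0,0,0],"gripper":0.45},
    {"travel":[-0.002,0.015,0],"angular":[0,0,0],"gripper":0.45},
    {"travel":[-0.004,0.035,0],"angular":[0,0,0],"gripper":0.45},
    {"travel":[-0.0075,0.06,0],"angular":[0,0,0],"gripper":0.45},
    {"travel":[-0.013,0.105,0],"angular":[0,0,0],"gripper":0.45},
    {"travel":[-0.02,0.16,0],"angular":[0,0,0],"gripper":0.45},
    {"travel":[-0.027,0.22,0],"angular":[0,0,0],"gripper":0.45},
    {"travel":[-0.034,0.28,0],"angular":[0,0,0],"gripper":0.45},
    {"travel":[-0.041,0.34,0],"angular":[0,0,0],"gripper":0.45},
    {"travel":[-0.041,0.34,0],"angular":[0,0,0],"gripper":0.45}
  ]
}}

```text
t: 19.65
tool_pos: [0.5092, 0.0478, 0.0318]
tool_rot: [1.735, 1.979, -0.546]
contact_force: [0.3, -0.7, 0.3]
opening: 0.0383
grip_force: 0.0
```

```bash
python3 - <<'E'
from fit import *
snap('scene','c12s');snap('side','s12')
A=np.arange
print(fit('c12s',A(46,76,2),A(-12,16,2)))
print(fit('c12s',A(52,70,3),A(-6,10,2),(-.06,-.03,0,.03,.06)))
# bar: corner of the bar's pixels now vs just after placing (unmoved?), tin/tape too
a,b=load('c3s')['img'].astype(int),load('c12s')['img'].astype(int)
for n,bx in(('bar',(205,240,215,290)),('tape',(235,270,300,336)),('tin',(155,182,250,280))):
    s=np.s_[bx[0]:bx[1],bx[2]:bx[3]];print(n,np.abs(a[s]-b[s]).mean().round(1))
print(ctrl.get_obs()['t'],ctrl.get_obs()['contact_force'])
E
```

```text
[(np.float32(380.4616), np.int64(68), np.int64(-6), 0), (np.float32(379.88385), np.int64(72), np.int64(-8), 0), (np.float32(379.48773), np.int64(70), np.int64(-6), 0), (np.float32(377.9933), np.int64(70), np.int64(-8), 0)]
[(np.float32(377.83194), np.int64(67), np.int64(-4), -0.03), (np.float32(376.65982), np.int64(67), np.int64(-6), 0), (np.float32(374.20398), np.int64(67), np.int64(-2), -0.06), (np.float32(371.59912), np.int64(67), np.int64(-6), 0.03)]
bar 6.3
tape 3.5
tin 3.6
19.75 [ 0.21785107 -0.02913959 -0.38096408]
```

```bash
python3 - <<'E'
from fit import *
A=np.arange
print(fit('s12',A(46,76,2),A(-12,16,2)))
a,b=load('c3s'),load('c12s')
for x in(a,b):   # bar: orange-brown pixels where the bar lies
    hsv=cv2.cvtColor(x['img'],cv2.COLOR_RGB2HSV); m=cv2.inRange(hsv,(3,130,60),(16,255,255)); m[:195]=0;m[250:]=0;m[:,:210]=0;m[:,295:]=0
    print(cv2.minAreaRect(cv2.findNonZero(m)),(m>0).sum())
E
```

```text
[(np.float32(390.6879), np.int64(58), np.int64(0), 0), (np.float32(388.54007), np.int64(60), np.int64(0), 0), (np.float32(386.63248), np.int64(54), np.int64(2), 0), (np.float32(384.48303), np.int64(56), np.int64(0), 0)]
((251.4000244140625, 222.30003356933594), (9.838698387145996, 63.0571174621582), 63.43495178222656) 529
((251.57859802246094, 222.16184997558594), (9.688987731933594, 62.580074310302734), 64.09349060058594) 510
```

Side view gives x about 58–60 mm and y 0, upright; the scene fit reads 68, and the two average out at the wall, where the push force jumped. The bar hasn't moved. Handing in.

```bash
python3 -c "
from station import ctrl
print(ctrl.finish_job())"
```

```text
the job is handed in; nothing more can be done
None
```

I lifted the bar out level and laid it flat on the bench behind the rack. I then pushed the glue bottle upright into the bay until the push force jumped at the back wall. The job is handed in with no verdict shown. My two camera fits put the bottle at x 58–60 mm (side) and 68 mm (scene) against a home of 61 mm, so its final position rests mainly on the felt contact.

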